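Clamp a painting panel square in the studio vise

TASK

Slide the small painted wooden panel along the vise bed until its end is flush against the steel end stop, and only then turn the red-handled crank clockwise so that the jaw closes and holds the panel firmly and squarely against the fixed jaw and still flush with the stop. Let go of the crank, and leave the jars, brush, spoon and sample tile where they are.

Things in the scene. Friction and masses are not known exactly. Their poses are not given: they have to be found in the camera images.
- vise: Green bench vise bolted down; bed 240 x 180 mm, 25 mm thick. Origin: centre of the bed's underside, on the table; seen from the robot the crank is at the left and the end stop at the far side: x points from the crank end to the fixed jaw, y towards the end stop, z up. A green gear head fills x = -120 to -65, y = +-35 mm, up to z = 75 mm; the crank leans from its top.
- corner (a point): Corner where bed top, fixed jaw face and end stop face meet (vise frame x = 90, y = 80, z = 25 mm), axes as the vise. Fixed jaw: green block across the far end, y = -90 to +90 mm, face at x = 90. End stop: steel strip, x = 25 to 90 mm, face at y = 80. Both rise 32 mm above the bed.
- light_bar (a point): Centre of the work light's level bar over the vise (vise frame x = -45, y = 70, z = 240 mm), fixed to the vise. Bar: 28 mm in x, 270 mm in y, 24 mm high; its post (7 mm radius) stands at x = -45, y = 185 mm. It blocks an upright gripper at the crank: tilt the tool to the crank's axis and stay on the -x side of the bar.
- panel: Loose wooden painting panel with teal, yellow and orange paint on top, 60 mm in x, 80 mm in y, 22 mm thick, 0.12 kg. It lies on the vise bed between the jaws. Origin: centre of its underside; z up. Fully in the corner its centre is at x = 60, y = 40 mm in the vise frame with its axes parallel to the vise's.
- jaw: Moving jaw, green block with a steel face, 25 mm thick in x, 120 mm in y, 32 mm high. Origin: middle of the lower edge of its clamping face, on the bed; axes as the vise. Moved along the vise's x by the crank only: 20 mm a turn, from x = -18 mm (fully open) in the vise frame; at x = +30 mm it touches a 60 mm panel that lies against the fixed jaw.
- crank (a joint): Angle of the crank, rad, growing clockwise as seen from above (closing); a full turn, 6.283, moves the jaw 20 mm; 0 = fully open. It stays where it is left (self-locking); turning takes about 5 N at the handle, more once the jaw presses.
- crank_hub (a point): Centre of the crank on its axis, on the underside of the crank arm (8 mm thick). z: the crank's axis, leaning 35 degrees from vertical towards the vise's -x; x: along the crank arm to the handle. At crank = 0 the arm points up over the vise, in the vise's x-z plane.
- crank_grip (a point): Middle of the red handle, 42 mm out from the hub along its x and 34 mm along its z. The handle is a freely spinning sleeve, 20 mm diameter, 45 mm long, its axis parallel to the crank's axis. Axes as crank_hub.
- jar_blue: Bystander: lidded paint jar, 52 mm diameter, 48 mm high, beyond the end stop. Origin under its centre.
- jar_pink: Bystander: lidded paint jar, 52 mm diameter, 48 mm high, beyond the fixed jaw. Origin under its centre.
- jar_yellow: Bystander: lidded paint jar, 52 mm diameter, 48 mm high, beyond the fixed jaw. Origin under its centre.
- jar_teal: Bystander: lidded paint jar, 60 mm diameter, 50 mm high, beside the crank end. Origin under its centre.
- brush: Bystander: paint brush, 170 mm long, lying along its x, beyond the crank end.
- spoon: Bystander: spoon lying along its x, beyond the crank end.
- sample_tile: Bystander: flat painted tile, 90 x 90 x 8 mm. Origin under its centre.
Things that resemble listed ones, but are neither listed nor needed, are in the scene too. What is shaped like the panel but black or purple is not meant.

How it is judged:
By the outcome, as a careful person would: the job done as asked, in the order asked, and still so for the second after the job is handed in, with the robot touching nothing.
It also fails if it takes over 72 s, if anything falls off the work surface, if the arm or the gripper's body presses on something with over 40 N, if the wrist force passes 120 N, or if a joint passes its speed limit or range.

ROBOT

A 6-joint arm with a two-finger parallel gripper is mounted at the origin on the work surface. World frame = base frame: x ahead of the robot, y to its left, z up, the work surface at z = 0. Lengths are in m, angles in rad, forces in N, time in s.
With the tool pointing down it reaches from about 0.375 to 0.925 m from the base axis. Payload 5.7 kg.
Tool frame: the origin (TCP) lies midway between the tips of the shut fingers; the grasp point (between the pads) lies 19 mm behind it; z points along the fingers, x is the direction in which the jaws open and shut, and the axes are right-handed (so a half turn about z gives the same grasp; the last joint's range is limited). The gripper opens to 88 mm and grips with 3 to 60 N. Pads are 20 mm wide; open, the fingers measure 115 mm over their backs; the gripper's body (75 mm by 178 mm) begins 61 mm behind the grasp point.
Start: joints at [1.233, 0.359, 1.51, -0, 1.272, -0.115], TCP at [0.133, 0.585, 0.223] pointing down, gripper open.
Joint ranges: [-2.97, 2.97], [-1.01, 2.36], [0.21, 2.38], [-0.96, 4.11], [0.2, 2.71], [-2.98, 2.98]. Speed limits (rad/s): [2.39, 2.39, 3.14, 3.14, 3.14, 3.14].

INTERFACE

Orientations are given as a unit quaternion [x, y, z, w].
In Python, from bench import move_ptp, servo_line, goto_joints, move_gripper, sleep, inverse_kinematics, capture, PlanningError, close_job, spot_in, silhouettes, current_clock, current_joint_pos, current_qvel, current_joint_torque, current_position, current_orientation, current_force, current_torque, current_finger_gap gives the robot as it stands. Calls block until the motion is done:
- move_ptp(position, orientation): joint-space move of the TCP to a pose.
- servo_line(position, orientation=None, rate=0.15, contact_N=None): straight line of the TCP; orientation=None keeps the orientation; rate is the mean speed in m/s. With contact_N (N) it stops when the force on the tool has changed by that much, and returns True; else False.
- goto_joints(angles): joint-space move.
- move_gripper(opening): finger opening in m; the grip force is fixed at half the most; returns when the fingers have stopped.
- sleep(seconds).
- inverse_kinematics(position, orientation): joint angles nearest the present ones, or None.
- capture(name): name is "scene" or "top" or "wrist"; returns a dict with "image" (420x560x3 uint8, blue, green, red), "range_z" (420x560 float32, m along the optical axis (not along the pixel's ray), 0 where there is no reading), "intrinsics" (3x3 intrinsics, pixels), "k1" (the pictures are not rectified: a ray, as slopes to the right and down, at radius r is drawn at 1 + k1 r^2 times it, then the intrinsics apply), "R" (3x3) and "t" (3): a world point X has camera coordinates R X + t. Camera axes: x right, y down, z forward; pixel columns grow to the right and rows downward; lengths in m; the calibration is good to about 2 mm. A picture is of the moment at which its call begins.
A pose or a line that the arm cannot do raises PlanningError and nothing moves.
- close_job(): hands the job in, once; it reports no verdict.
Trained networks look in the newest picture that a camera, given by its name, has taken for a name from the list of things; names that differ only in an ending like _2 or _b are one class to them, and where a whole thing is asked for, a point or a joint stands for the part that bears it (a point fixed in the world has none). Each returns a list of dicts, best first, with "conf" (0 to 1); they miss things now and then, are a little off and sometimes report something else, mostly with a low value. They report only what shows in the picture. A call takes as long as a camera call. They do not tell look-alikes from the thing itself.
- spot_in(camera, query): "xy" ([column, row] in pixels, amid what is visible of it).
- silhouettes(camera, query): "region" (420x560 bool, what is visible of it) and "xy" ([column, row] in pixels, amid what is visible of it).
Readings, each from a call of its own:
- current_clock(): time.
- current_joint_pos(): joint angles.
- current_qvel(): joint speeds.
- current_joint_torque(): joint torques, N m.
- current_position(): TCP position.
- current_orientation(): TCP orientation.
- current_force(): force on the tool from outside, world axes, zero at the start.
- current_torque(): the same for the moment, N m.
- current_finger_gap(): finger opening in m.
Only numpy, scipy, OpenCV 4.12 (cv2) and the standard library are available. Lean on these libraries where they do the work, as an engineer would, in place of code of your own. Each camera call takes 0.05 s, during which the arm holds its last target. There are 200 camera calls.

## Working session

There is one attempt and no reset: what is moved stays moved. The work goes in short steps, each a Python script; the robot and the scene stay as the last script left them, time stands still between calls to the robot, and variables do not carry over. Pictures are saved under pics/ and viewed, about 8 in all and at most 12, crops included, and the job is handed in when it is done.

```bash
ls; mkdir -p pics
python3 - <<'E'
from bench import *
import cv2,numpy as np
for n in("scene","top"):
    c=capture(n); cv2.imwrite(f"pics/{n}0.png",c["image"])
    np.savez(f"{n}0.npz",**c)
    print(n,c["intrinsics"].tolist(),c["k1"],c["R"].round(3).tolist(),c["t"])
    for q in("vise","panel","jaw","crank_grip","crank"):
        print(q,[(d["conf"],np.round(d["xy"]).tolist()) for d in spot_in(n,q)][:4])
a=cv2.imread("pics/scene0.png");b=cv2.imread("pics/top0.png")
print(current_clock())
E
```

```text
pics
scene [[432.055448050948, 0.0, 278.93231904722836], [0.0, 432.055448050948, 208.1040729335232], [0.0, 0.0, 1.0]] -0.057039074158782274 [[0.064, 0.998, 0.009], [0.626, -0.034, -0.779], [-0.777, 0.056, -0.627]] [-0.04823779 -0.25778223  1.6190363 ]
vise [(0.57, [310.0, 240.0]), (0.37, [224.0, 228.0])]
panel [(0.73, [228.0, 303.0]), (0.72, [278.0, 232.0]), (0.63, [189.0, 218.0]), (0.48, [351.0, 205.0])]
jaw [(0.63, [299.0, 229.0]), (0.52, [288.0, 276.0])]
crank_grip [(0.57, [349.0, 207.0])]
crank []
top [[496.65243377544203, 0.0, 286.3435031313395], [0.0, 496.65243377544203, 210.8511035216076], [0.0, 0.0, 1.0]] 0.057858571349481226 [[0.007, -1.0, -0.001], [-0.996, -0.007, -0.093], [0.093, 0.002, -0.996]] [-0.00139404  0.5925283   1.22174566]
vise []
panel [(0.93, [377.0, 262.0]), (0.79, [285.0, 230.0]), (0.65, [334.0, 143.0]), (0.16, [208.0, 229.0])]
jaw [(0.82, [262.0, 228.0])]
crank_grip [(0.6, [212.0, 226.0]), (0.17, [254.0, 220.0])]
crank [(0.82, [213.0, 227.0])]
0.6
```

View pics/scene0.png

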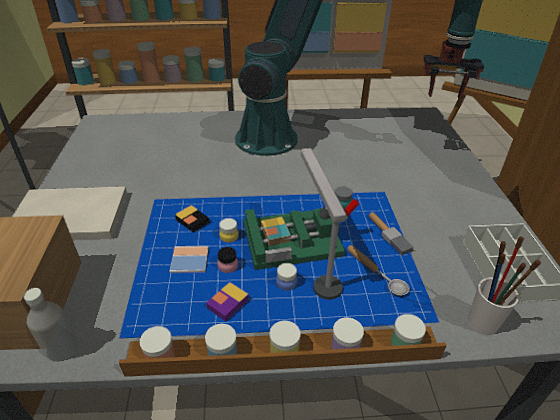

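View pics/top0.png

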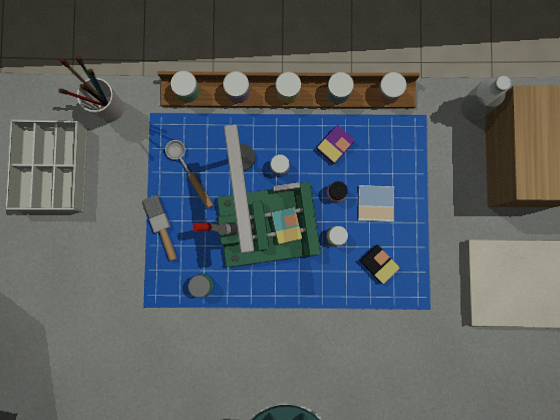

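Scene: the vise is at about (290,235) in the scene view and (268,226) in the top view. The crank's red handle is at (202,227) top, the teal/yellow/orange panel at (286,225) top, and the light bar runs (232,125)-(245,250) over it. The black (380,265) and purple (335,144) pieces are decoys. I'll fit a box model to the depth from both cameras.

```bash
cat > h.py <<'E'
import numpy as np, cv2
from scipy.optimize import least_squares
def cloud(c):
    K=c["intrinsics"];k1=float(c["k1"]);z=c["range_z"]
    v,u=np.mgrid[:420,:560]
    d=np.stack([(u-K[0,2])/K[0,0],(v-K[1,2])/K[1,1]],-1); s=d.copy()
    for _ in range(8): s=d/(1+k1*(s**2).sum(-1,keepdims=True))
    P=np.concatenate([s*z[...,None],z[...,None]],-1)
    X=(P-c["t"])@c["R"]; X[z==0]=np.nan
    return X
def proj(c,X):
    P=np.atleast_2d(X)@c["R"].T+c["t"]; s=P[:,:2]/P[:,2:]; s=s*(1+float(c["k1"])*(s**2).sum(1,keepdims=True))
    return s*c["intrinsics"][[0,1],[0,1]]+c["intrinsics"][:2,2]
def box(P,lo,hi):
    lo=np.array(lo);hi=np.array(hi);q=abs(P-(lo+hi)/2)-(hi-lo)/2
    return np.linalg.norm(np.maximum(q,0),axis=1)+np.minimum(q.max(1),0)
def rz(a): return np.array([[np.cos(a),-np.sin(a),0],[np.sin(a),np.cos(a),0],[0,0,1]])
def hub_frame(th,hub):  # in vise frame (mm); clockwise from above => negative about axis
    a=np.radians(35); z=np.array([-np.sin(a),0,np.cos(a)]);x0=np.array([np.cos(a),0,np.sin(a)]);y0=np.cross(z,x0)
    x=np.cos(th)*x0-np.sin(th)*y0
    return np.stack([x,np.cross(z,x),z],1)
def parts(P,p):
    """P in vise frame mm. p: jawx, px,py,pyaw"""
    jx,px,py,pa=p[:4]
    Q=(P-[px,py,25])@rz(pa)
    return dict(bed=box(P,[-120,-90,0],[120,90,25]),gear=box(P,[-120,-35,25],[-65,35,75]),fj=box(P,[90,-90,25],[120,90,57]),
      stop=box(P,[25,80,25],[90,90,57]),bar=box(P,[-59,-65,228],[-31,205,252]),jaw=box(P,[jx-25,-60,25],[jx,60,57]),
      panel=box(Q,[-30,-40,0],[30,40,22]))
def fit(Ps,x0,free_off=True,it=3):
    """x: vx,vy(m->mm),yaw,jaw,px,py,pa, then offsets per cloud beyond first"""
    n=len(Ps)
    def res(x,Ps):
        r=[]
        for i,P in enumerate(Ps):
            off=np.zeros(3) if i==0 else x[7+3*(i-1):10+3*(i-1)]
            V=(P+off-[x[0],x[1],0])@rz(x[2])
            d=np.abs(np.array(list(parts(V,x[3:]).values()))).min(0)
            r.append(d/np.sqrt(len(d))*30)
        r=np.concatenate(r)
        return np.concatenate([r,x[7:]*1.0])
    f=least_squares(res,x0,loss="soft_l1",f_scale=1.0,args=(Ps,),x_scale=[1,1,.01,1,1,1,.01]+[1]*3*(n-1))
    return f.x,f.cost
E
python3 - <<'E'
from h import *
C={n:dict(np.load(n+"0.npz")) for n in("top","scene")}
X={n:cloud(C[n]) for n in C}
t=X["top"]
for u,v in[(268,226),(202,227),(286,225),(232,130),(245,245),(170,290),(420,120),(313,225)]: print((u,v),t[v,u].round(4))
# table height
for n in X:
    Z=X[n][...,2]; m=(X[n][...,0]>.45)&(X[n][...,0]<.85)&(abs(X[n][...,1])<.3)
    print(n,"table z",np.nanmedian(Z[m&(abs(Z)<.015)]), np.nanstd(Z[m&(abs(Z)<.01)]))
ctr=t[226,268]*1000
best=None
for yaw in(-1.45,-1.5,-1.35,-1.6):
  for jx in(-18,0):
    x0=np.array([ctr[0],ctr[1],yaw,jx,40,10,0,0,0,0])
    x=x0
    for _ in range(3):
        Ps=[]
        for i,n in enumerate(("top","scene")):
            P=X[n].reshape(-1,3)*1000; P=P[~np.isnan(P[:,0])]
            off=np.zeros(3) if i==0 else x[7:10]
            V=(P+off-[x[0],x[1],0])@rz(x[2])
            k=(abs(V[:,0])<130)&(abs(V[:,1])<100)&(V[:,2]>12)&(V[:,2]<260)
            Ps.append(P[k])
        x,c=fit(Ps,x)
    if best is None or c<best[0]: best=(c,x,Ps)
    print(yaw,jx,round(c,1),x.round(3))
c,x,Ps=best; np.save("fit0.npy",x)
for i,P in enumerate(Ps):
    V=(P+(0 if i==0 else x[7:10])-[x[0],x[1],0])@rz(x[2]); D=parts(V,x[3:]); A=np.array(list(D.values()));w=abs(A).argmin(0)
    for j,k in enumerate(D): print(i,k,(w==j).sum(),np.median(A[j][w==j]).round(2),np.std(A[j][w==j]).round(2))
im=C["top"]["image"].copy()
b=cv2.resize(im[110:310,180:350],None,fx=4,fy=4,interpolation=cv2.INTER_CUBIC)[:600]
b=cv2.resize(im[170:290,180:340],None,fx=5,fy=5,interpolation=cv2.INTER_CUBIC)
def dr(lo,hi,col,T=lambda q:q):
    for q0 in [[lo[0],lo[1]],[hi[0],lo[1]],[hi[0],hi[1]],[lo[0],hi[1]]]: pass
    q=np.array([[lo[0],lo[1],hi[2]],[hi[0],lo[1],hi[2]],[hi[0],hi[1],hi[2]],[lo[0],hi[1],hi[2]]],float)
    W=(T(q)@rz(x[2]).T+[x[0],x[1],0])/1000
    p=(proj(C["top"],W)-[180,170]+.5)*5
    cv2.polylines(b,[p.astype(int)],True,col,1)
dr([-120,-90,0],[120,90,25],(255,255,255));dr([90,-90,25],[120,90,57],(255,0,255));dr([25,80,25],[90,90,57],(255,0,255))
dr([-120,-35,25],[-65,35,75],(0,255,255));dr([x[3]-25,-60,25],[x[3],60,57],(255,255,0));dr([-59,-65,228],[-31,205,252],(0,165,255))
dr([-30,-40,0],[30,40,22],(0,0,255),lambda q:q@rz(x[6]).T+[x[4],x[5],25])
cv2.imwrite("pics/fit0.png",b)
E
```

```text
(268, 226) [0.5542 0.0486 0.0254]
(202, 227) [0.5455 0.1996 0.1099]
(286, 225) [0.5556 0.0033 0.047 ]
(232, 130) [0.7411 0.1173 0.2493]
(245, 245) [0.5008 0.0865 0.2512]
(170, 290) [0.3927 0.2943 0.0026]
(420, 120) [ 0.8342 -0.3424  0.0016]
(313, 225) [ 0.5553 -0.0627  0.0584]
top table z 0.0011559030574137543 0.00285596735955776
scene table z 0.003191933750943923 0.0019086042987260141
-1.45 -18 5519.4 [ 5.5879e+02  4.8179e+01 -1.4160e+00 -7.7370e+00  4.4049e+01 -9.3910e+00
  8.1000e-02 -8.6000e-02  1.7770e+00 -8.6400e-01]
-1.45 0 5519.4 [ 5.58779e+02  4.81230e+01 -1.41600e+00 -7.73900e+00  4.40690e+01
 -9.39500e+00  8.10000e-02 -9.10000e-02  1.72200e+00 -8.65000e-01]
-1.5 -18 5519.4 [ 5.5876e+02  4.8167e+01 -1.4160e+00 -7.7410e+00  4.4044e+01 -9.4000e+00
  8.1000e-02 -1.1600e-01  1.7660e+00 -8.6400e-01]
-1.5 0 5519.4 [ 5.5876e+02  4.8167e+01 -1.4160e+00 -7.7410e+00  4.4044e+01 -9.4000e+00
  8.1000e-02 -1.1600e-01  1.7660e+00 -8.6400e-01]
-1.35 -18 5519.4 [ 5.5879e+02  4.8179e+01 -1.4160e+00 -7.7370e+00  4.4049e+01 -9.3910e+00
  8.1000e-02 -8.6000e-02  1.7770e+00 -8.6400e-01]
-1.35 0 5519.4 [ 5.5879e+02  4.8179e+01 -1.4160e+00 -7.7370e+00  4.4049e+01 -9.3910e+00
  8.1000e-02 -8.6000e-02  1.7770e+00 -8.6400e-01]
-1.6 -18 5519.4 [ 5.5876e+02  4.8167e+01 -1.4160e+00 -7.7410e+00  4.4044e+01 -9.4000e+00
  8.1000e-02 -1.1600e-01  1.7660e+00 -8.6400e-01]
-1.6 0 5519.4 [ 5.5876e+02  4.8167e+01 -1.4160e+00 -7.7410e+00  4.4044e+01 -9.4000e+00
  8.1000e-02 -1.1600e-01  1.7660e+00 -8.6400e-01]
0 bed 3028 -0.38 2.42
0 gear 591 2.51 13.04
0 fj 839 -0.42 2.32
0 stop 162 0.63 1.72
0 bar 1110 -1.05 1.74
0 jaw 624 0.52 2.88
0 panel 871 0.48 2.59
1 bed 1646 -0.18 1.83
1 gear 533 0.43 6.23
1 fj 600 -0.38 2.09
1 stop 299 0.86 1.51
1 bar 547 -0.64 0.99
1 jaw 517 0.43 3.46
1 panel 642 0.51 1.87
```

View pics/fit0.png

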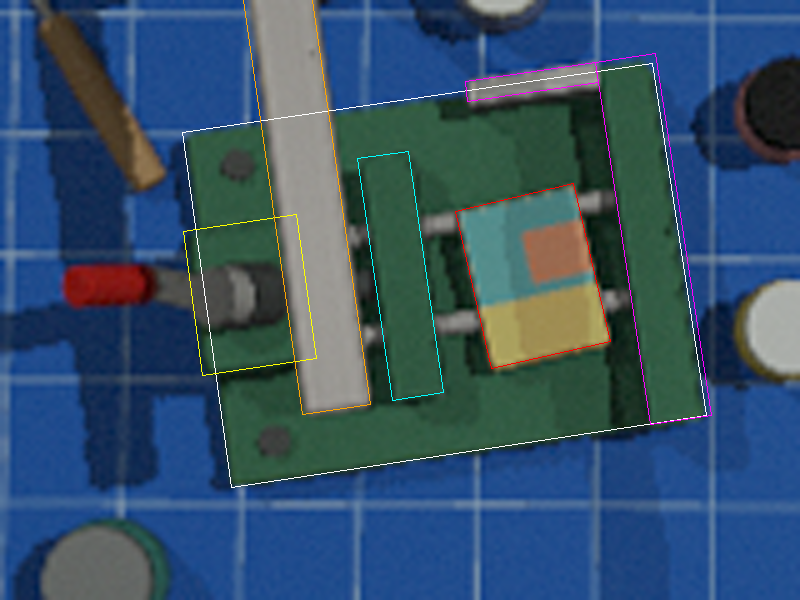

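The overlay matches very well: vise centre (559,48) mm, yaw −1.416, jaw x ≈ −7.7 (crank ≈ 3.22 rad, about half a turn in), panel at (44,−9), yaw 0.08. Next I'll measure the handle, check the rails and test reach.

```bash
cat >> h.py <<'E'
def V2W(x,p): return (np.asarray(p)@rz(x[2]).T+[x[0],x[1],0])/1000
def W2V(x,P): return (np.asarray(P)*1000-[x[0],x[1],0])@rz(x[2])
from scipy.spatial.transform import Rotation as Rn
def quat(x,zv,xv):
    """tool z along zv, tool x along xv (vise frame) -> world quaternion"""
    z=np.array(zv,float)/np.linalg.norm(zv);xx=np.array(xv,float);xx-=z*(xx@z);xx/=np.linalg.norm(xx)
    return Rn.from_matrix(rz(x[2])@np.stack([xx,np.cross(z,xx),z],1)).as_quat()
def redpts(c,X):
    hsv=cv2.cvtColor(c["image"],cv2.COLOR_BGR2HSV);h=hsv[...,0]
    m=((h<6)|(h>174))&(hsv[...,1]>170)&(hsv[...,2]>60)
    m=cv2.erode(m.astype(np.uint8),np.ones((2,2)))>0
    return X[m&~np.isnan(X[...,0])]
def fit_handle(V,g0):
    """V vise-frame mm points; fit capped cylinder of known axis/size"""
    a=np.radians(35);z=np.array([-np.sin(a),0,np.cos(a)])
    def res(g):
        d=V-g;h=d@z;r=np.linalg.norm(d-np.outer(h,z),axis=1)
        q=np.stack([r-10,abs(h)-22.5],1)
        return np.linalg.norm(np.maximum(q,0),axis=1)+np.minimum(q.max(1),0)
    f=least_squares(res,g0,loss="soft_l1",f_scale=1.5);return f.x,np.abs(f.fun).mean()
E
python3 - <<'E'
from h import *
from bench import inverse_kinematics as ik
x=np.load("fit0.npy")
C={n:dict(np.load(n+"0.npz")) for n in("top","scene")};X={n:cloud(C[n]) for n in C}
V=[]
for i,n in enumerate(("top","scene")):
    P=W2V(x,redpts(C[n],X[n])+(0 if i==0 else x[7:10]/1000))
    P=P[(abs(P[:,0]+120)<80)&(abs(P[:,1])<60)&(P[:,2]>50)]
    g,e=fit_handle(P,P.mean(0)-[0,0,8]);print(n,len(P),P.min(0).round(),P.max(0).round(),g.round(1),e);V.append(P)
g,e=fit_handle(np.concatenate(V),g);print("grip",g.round(1),e)
th=(x[3]+18)/20*2*np.pi;F=hub_frame(th,0);hub=g-42*F[:,0]-34*F[:,2];print("th",th,"hub",hub)
T=W2V(x,X["top"].reshape(-1,3));k=(T[:,0]>76)&(T[:,0]<88)&(abs(T[:,1])<45);
for y in range(-45,45,6):
    kk=k&(abs(T[:,1]-y)<3);print(y,np.nanmedian(T[kk,2]).round(1),end="; ")
np.save("hub.npy",hub)
a=np.radians(35)
for s in(1,-1):
    q=quat(x,[0,0,-1],[0,s,0]);print([np.round(j,2) if j is not None else None for j in(ik(V2W(x,[44,-9,z]),q) for z in(33,150))])
    q=quat(x,[np.sin(a),0,-np.cos(a)],[0,s,0])
    for t in np.arange(3.2,3.2+6.3,1.05):
        F=hub_frame(t,0);p=hub+42*F[:,0]+19*F[:,2];j=ik(V2W(x,p),q);j2=ik(V2W(x,p+80*F[:,2]),q);print(s,p.round(),None if j is None else j.round(2), j2 is not None)
E
```

```text
top 94 [-169.    3.   91.] [-139.   18.  128.] [-153.6   13.2  101.7] 1.2183361494940865
scene 77 [-171.   13.   89.] [-140.   25.  126.] [-154.7   13.2  101.5] 1.1138406913510552
grip [-153.9   12.9  101.5] 1.1869871874391482
th 3.223586943057994 hub [-100.10823382    9.5038412    97.69236957]
-45 26.0; -39 23.8; -33 29.0; -27 40.5; -21 31.6; -15 24.7; -9 25.3; -3 23.2; 3 23.8; 9 25.0; 15 24.1; 21 39.5; 27 41.3; 33 22.8; 39 24.6; [array([-0.12,  0.54,  1.79, -0.  ,  0.82, -0.27]), array([-0.12,  0.37,  1.69, -0.  ,  1.08, -0.27])]
1 [-145.   12.   89.] [ 0.57  0.66  1.55 -0.58  1.26  0.69] True
1 [-126.   47.  103.] [ 0.52  0.66  1.49 -0.59  1.29  0.62] True
1 [-92.  44. 127.] [ 0.47  0.61  1.52 -0.6   1.28  0.58] True
1 [-77.   7. 137.] [ 0.47  0.55  1.61 -0.61  1.25  0.59] True
1 [-96. -28. 124.] [ 0.52  0.55  1.68 -0.61  1.23  0.66] True
1 [-130.  -25.  100.] [ 0.57  0.6   1.64 -0.59  1.23  0.71] True
[array([-0.12,  0.54,  1.79, -0.  ,  0.82,  2.87]), array([-0.12,  0.37,  1.69, -0.  ,  1.08,  2.87])]
-1 [-145.   12.   89.] [ 0.57  0.66  1.55 -0.58  1.26 -2.45] True
-1 [-126.   47.  103.] [ 0.52  0.66  1.49 -0.59  1.29 -2.52] True
-1 [-92.  44. 127.] [ 0.47  0.61  1.52 -0.6   1.28 -2.56] True
-1 [-77.   7. 137.] [ 0.47  0.55  1.61 -0.61  1.25 -2.55] True
-1 [-96. -28. 124.] [ 0.52  0.55  1.68 -0.61  1.23 -2.48] True
-1 [-130.  -25.  100.] [ 0.57  0.6   1.64 -0.59  1.23 -2.43] True
```

Rods at y≈±25 read z≈40, yet the panel overlaps them, so they are probably visual only. I'll push with contact guards in case. The plan is to grip the panel by its two ends, align it, slide it in x to the fixed jaw, release, then push it in +y to the stop. First comes a hover with a wrist view.

Run:
```python
from h import *
from bench import *
x=np.load("fit0.npy")
q=quat(x,[0,0,-1],[-np.sin(x[6]),np.cos(x[6]),0])
servo_line(np.array(current_position())+[0,0,.2],rate=.3)
move_ptp(V2W(x,[x[4],x[5]-60,400]),q)
servo_line(V2W(x,[x[4],x[5]-15,330]),q,rate=.25)
c=capture("wrist");np.savez("wrist1.npz",**c);cv2.imwrite("pics/wrist1.png",c["image"])
X=cloud(c);P=X.reshape(-1,3)*1000;P=P[~np.isnan(P[:,0])]
V=W2V(x,P/1000);k=(abs(V[:,0])<130)&(abs(V[:,1])<100)&(V[:,2]>12)&(V[:,2]<70)
Z=V[(V[:,2]<12)&(V[:,2]>-12),2];print(len(P),k.sum(),"table",np.median(Z) if len(Z) else None)
if k.sum()>500:
    y,cost=fit([P[k]],x[:7]);print(y.round(3),cost);np.save("fitw.npy",y)
    V=(P[k]-[y[0],y[1],0])@rz(y[2]);D=parts(V,y[3:]);A=np.array(list(D.values()));w=abs(A).argmin(0)
    for j,n in enumerate(D):print(n,(w==j).sum(),np.median(A[j][w==j]).round(2))
R=redpts(c,X)
if len(R)>20: R=W2V(x,R);print("red",len(R),R.mean(0),fit_handle(R,np.array([-154,13,101.])))
print(current_clock(),current_force(),current_position())
```

```text
234272 19063 table 2.105222660199222
[ 5.55688e+02  4.78790e+01 -1.41900e+00 -3.52900e+00  4.36950e+01
 -7.90500e+00  7.30000e-02] 1258.305433785362
bed 8830 1.2
gear 18 0.94
fj 3546 0.78
stop 827 0.51
bar 0 nan
jaw 2491 1.39
panel 3351 1.72
red 151 [-138.69123487   10.32358232   97.24290443] (array([-155.15838996,    9.70772745,  105.19012497]), np.float64(0.5336718008567437))
4.4167 [-0.01694284 -0.47470225 -0.0503944 ] [0.54141044 0.00105172 0.33105147]
  return _methods._mean(a, axis=axis, dtype=dtype,
  ret = ret.dtype.type(ret / rcount)
```

View pics/wrist1.png

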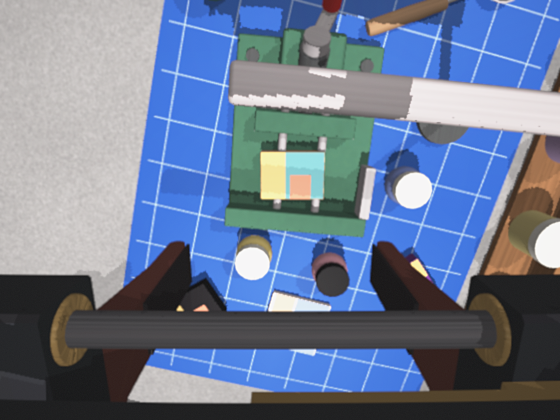

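The wrist view shows the panel at (292,176), the bar above it at (300,85), and the clear side gaps at the panel's ends. The gripper's wide body lies along tool x, which fits the plan. All three cameras agree to about 2–3 mm, so I'll average them and grasp.

Run:
```python
from h import *
from bench import *
x=np.array([557.8,47.5,-1.417,-7.2,43.9,-8.8,.078]);np.save("x.npy",x)
q=quat(x,[0,0,-1],[-np.sin(x[6]),np.cos(x[6]),0]);q0=quat(x,[0,0,-1],[0,1,0])
move_gripper(.088)
servo_line(V2W(x,[x[4],x[5],75]),q,rate=.25)
hit=servo_line(V2W(x,[x[4],x[5],31]),q,rate=.06,contact_N=6)
print("desc",hit,W2V(x,current_position()),current_force(),current_clock())
if not hit:
    move_gripper(.076);print("gap",current_finger_gap(),current_force())
    if .077<current_finger_gap()<.083:
        p=W2V(x,current_position())
        servo_line(V2W(x,[46,p[1],31]),q0,rate=.02)
        hit=servo_line(V2W(x,[66,p[1],31]),q0,rate=.04,contact_N=8)
        print("x push",hit,W2V(x,current_position()),current_force(),current_finger_gap(),current_clock())
```

```text
desc False [43.94988624 -8.59250371 31.05340466] [ 0.48392844 -0.57658337 -0.2303071 ] 6.6917
gap 0.07999132236034191 [0.05154061 0.11390923 1.00966874]
x push True [59.89610703 -8.08101241 31.338075  ] [0.73565303 1.80764677 3.83032642] 0.07935818943512751 7.6667
```

Contact came at x = 59.9, where 60 was expected. Now release and push along the fixed jaw to the stop.

Run:
```python
from h import *
from bench import *
x=np.load("x.npy");q0=quat(x,[0,0,-1],[0,1,0])
move_gripper(.088)
p=W2V(x,current_position())
servo_line(V2W(x,[p[0]-.3,p[1],31]),q0,rate=.05)
servo_line(V2W(x,[59.5,p[1],85]),q0,rate=.15)
move_gripper(0.0);print("gap",current_finger_gap())
servo_line(V2W(x,[59.5,-75,85]),q0,rate=.2)
print("down",servo_line(V2W(x,[59.5,-75,32]),q0,rate=.1,contact_N=6))
servo_line(V2W(x,[59.5,-66,32]),q0,rate=.1)
hit=servo_line(V2W(x,[59.5,-5,32]),q0,rate=.05,contact_N=10)
print("push",hit,W2V(x,current_position()),current_force(),current_clock())
```

```text
gap 0.0008098305710345954
down False
push True [ 58.97338162 -10.19763536  31.27387653] [-0.08176099  0.52700155 -0.38741698] 12.6333
```

Run:
```python
from h import *
from bench import *
x=np.load("x.npy");q0=quat(x,[0,0,-1],[0,1,0])
hit=servo_line(V2W(x,[59.5,-5,32]),q0,rate=.03,contact_N=10)
print("push",hit,W2V(x,current_position()),current_force(),current_clock())
servo_line(V2W(x,[59.5,-25,32]),q0,rate=.15)
servo_line(V2W(x,[55,-25,200]),q0,rate=.25)
c=capture("wrist");np.savez("wrist2.npz",**c)
t=capture("top");np.savez("top2.npz",**t)
for n,c in(("w",c),("t",t)):
    X=cloud(c);P=X.reshape(-1,3)*1000;P=P[~np.isnan(P[:,0])]
    V=W2V(x,P/1000);k=(V[:,0]>5)&(V[:,0]<120)&(abs(V[:,1])<100)&(V[:,2]>12)&(V[:,2]<64)
    if n=="t": continue
    # fit with z offset removed via bed
    b=np.median(V[k&(V[:,2]<30)&(V[:,2]>20),2]);print("bed z",b);P[:,2]-=b-25
    y,cost=fit([P[k]],np.r_[x[:4],60,40,0]);print(y.round(3))
b=c=np.load("wrist2.npz");im=b["image"];cv2.imwrite("pics/wrist2.png",im)
print(current_clock())
```

```text
push True [ 58.69619438 -10.2026864   30.83511209] [ 0.70532552 -0.13805987  0.28609136] 12.85
bed z 26.224475574041726
[ 5.49969e+02  5.06280e+01 -1.38900e+00  1.18731e+02  5.10190e+01
  2.15290e+01 -3.20000e-02]
14.025
```

View pics/wrist2.png

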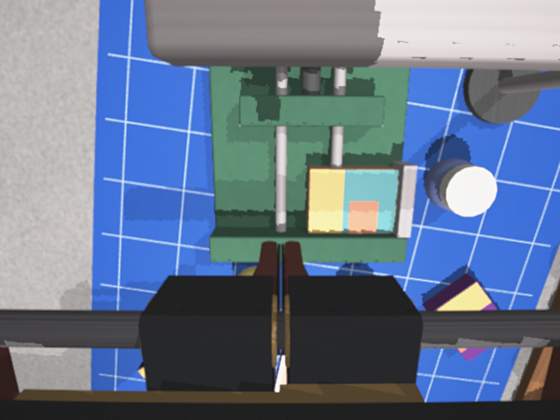

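The picture shows the panel flush with the stop (edge at column ~399) and against the fixed jaw (row ~235). Both pushes stopped at the same spot. On to the crank.

Run:
```python
from h import *
from bench import *
x=np.load("x.npy");q0=quat(x,[0,0,-1],[0,1,0]);a=np.radians(35);ax=np.array([-np.sin(a),0,np.cos(a)])
qt=quat(x,-ax,[0,1,0])
g0=W2V(x,V2W(np.load("fit0.npy"),[-153.9,12.9,101.5]));print("g0",g0)
servo_line(V2W(x,[55,-25,400]),q0,rate=.35)
move_ptp(V2W(x,g0+170*ax+[-30,0,120]),qt)
move_gripper(.06)
servo_line(V2W(x,g0+130*ax),qt,rate=.3)
print(current_clock(),W2V(x,current_position()),current_force())
c=capture("wrist");np.savez("wrist3.npz",**c);cv2.imwrite("pics/wrist3.png",c["image"])
for n in("wrist","top","scene"):
    c=capture(n);X=cloud(c)
    R=W2V(x,redpts(c,X)); R=R[np.linalg.norm(R-g0,axis=1)<45]
    T=X[...,2];tz=np.nanmedian(T[abs(T)<.012])*1000
    if len(R)>15: print(n,len(R),"tablez",tz,fit_handle(R,g0))
```

```text
g0 [-154.37925467   13.80331927  101.5       ]
17.7917 [-229.34046313   14.52926071  209.01971471] [ 0.52490746 -0.05354037  0.69843698]
wrist 496 tablez 2.251150217184489 (array([-153.82935964,   11.5548798 ,  102.71673371]), np.float64(0.4444404514778227))
top 96 tablez 0.1601803467370672 (array([-153.97349488,   14.19439861,  101.75669532]), np.float64(0.9920360870692466))
scene 75 tablez 1.966376215903967 (array([-152.77614367,   13.14485764,  103.05562574]), np.float64(1.5266779025978814))
```

View pics/wrist3.png

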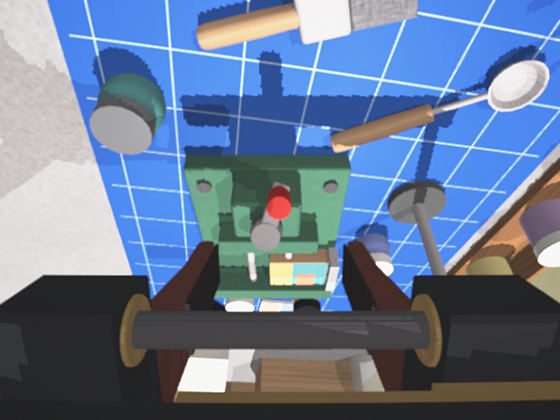

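Handle at (278,203) and hub cap at (265,235) agree with the model; the three cameras agree within 2 mm. Grasp, then a cautious first arc with force readings.

```bash
cat >> h.py <<'E'
AX=np.array([-np.sin(np.radians(35)),0,np.cos(np.radians(35))])
def arc_pt(hub,th,h=18): F=hub_frame(th,0); return hub+42*F[:,0]+h*AX
def force_comp(x,f,th):
    f=np.asarray(f)@rz(x[2]);F=hub_frame(th,0);tang=np.cross(F[:,0],AX)  # clockwise tangent
    return np.round([f@F[:,0],f@tang,f@AX],1)  # radial out, tangential, axial
E
python3 - <<'E'
from h import *
from bench import *
x=np.load("x.npy");qt=quat(x,-AX,[0,1,0])
g=np.array([-153.6,12.6,101.5])
servo_line(V2W(x,g+60*AX),qt,rate=.2)
hit=servo_line(V2W(x,g-16*AX),qt,rate=.08,contact_N=8);print("in",hit,current_force())
if not hit:
    move_gripper(.012);print("gap",current_finger_gap(),current_force(),W2V(x,current_position()))
    th=np.pi+np.arcsin(g[1]/42);hub=g-42*hub_frame(th,0)[:,0]-34*AX;print("th,hub",th,hub);np.save("hub.npy",hub)
    for i in range(6):
        th+=np.pi/12;servo_line(V2W(x,arc_pt(hub,th)),qt,rate=.06)
        print(round(th,3),force_comp(x,current_force(),th),current_clock(),round(current_finger_gap(),4))
    np.save("th.npy",th)
E
```

```text
in False [ 0.6343215  -0.51935634 -0.51114167]
gap 0.01933105436177198 [1.14415349 0.23343292 1.23029469] [-144.50874048   12.88618187   88.46528525]
th,hub 3.4462853076051907 [-1.01278709e+02  5.32907052e-15  9.66294265e+01]
3.708 [ 1.3 -3.5  3. ] 20.6333 0.0195
3.97 [ 1.2 -2.3  2.2] 20.9667 0.0197
4.232 [ 1.3 -0.6  1.5] 21.3 0.0196
4.493 [ 2.2 -1.4  2.1] 21.6333 0.0197
4.755 [ 1.6 -1.4  1.5] 21.9667 0.0194
5.017 [ 1.3 -1.3  0.7] 22.3 0.0196
```

Run:
```python
from h import *
from bench import *
x=np.load("x.npy");qt=quat(x,-AX,[0,1,0]);hub=np.load("hub.npy");th=float(np.load("th.npy"))
while th<14.4:
    th+=np.pi/12;servo_line(V2W(x,arc_pt(hub,th)),qt,rate=.06)
    f=force_comp(x,current_force(),th);print(round(th,2),f,end=" | ")
    np.save("th.npy",th)
    if np.linalg.norm(f)>25: print("STOP");break
print(current_clock(),current_finger_gap())
c=capture("top");np.savez("top4.npz",**c)
X=W2V(x,cloud(c).reshape(-1,3));k=(X[:,0]>0)&(X[:,0]<125)&(abs(X[:,1])<95)
cv2.imwrite("pics/top4.png",cv2.resize(c["image"][170:290,180:340],None,fx=5,fy=5,interpolation=cv2.INTER_CUBIC))
```

```text
5.28 [ 0.4 -1.7  1.2] | 5.54 [-0.  -1.8  1.4] | 5.8 [ 1.6 -1.3  2.4] | 6.06 [-0.4 -1.8  0.8] | 6.33 [-0.5 -2.1  2.2] | 6.59 [-0.5 -1.7  2.6] | 6.85 [-2.4 -0.8  2.4] | 7.11 [-2.4 -1.1  3.9] | 7.37 [-2.7 -1.2  2.6] | 7.64 [-3.8 -0.6  3.4] | 7.9 [-5.5 -0.1  3.2] | 8.16 [-5.1 -0.4  3.2] | 8.42 [-5.4 -0.8  4.7] | 8.68 [-5.2  0.2  6.2] | 8.94 [-4.  -1.4  7.7] | 9.21 [-2.9 -1.6  7.8] | 9.47 [-0.3 -1.3  8. ] | 9.73 [-0.  -1.6  7.4] | 9.99 [ 0.8 -2.1  6.7] | 10.25 [ 3.4 -2.1  5.3] | 10.51 [ 3.9 -2.1  4.4] | 10.78 [ 4.5 -2.   3.9] | 11.04 [ 4.9 -2.4  2.4] | 11.3 [ 5.1 -2.   2.4] | 11.56 [ 5.2 -2.6  1.8] | 11.82 [ 5.6 -2.7  3.2] | 12.09 [ 3.8 -2.4  3.4] | 12.35 [ 2.8 -0.9  4.8] | 12.61 [ 1.4 -1.7  5.6] | 12.87 [ 0.  -0.6  6.5] | 13.13 [-1.7 -1.   6. ] | 13.39 [-1.9 -0.6  5.8] | 13.66 [-2.4 -1.3  5.2] | 13.92 [-1.7 -1.2  5. ] | 14.18 [-2.8 -1.3  5.2] | 14.44 [-3.4  0.1  5.4] | 34.3 0.019125183901364484
```

View pics/top4.png

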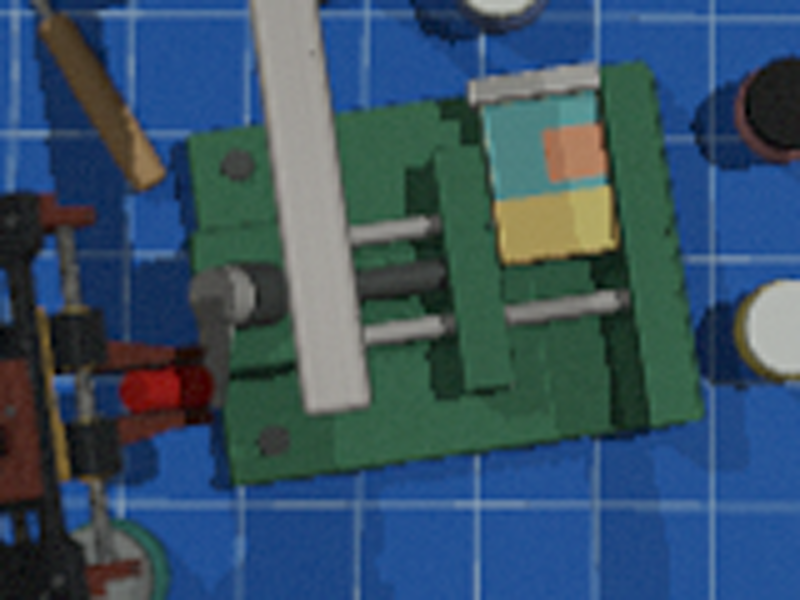

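Jaw a few mm from the panel (face ≈ (500,250)), panel still in the corner. Now close slowly until it presses.

Run:
```python
from h import *
from bench import *
x=np.load("x.npy");qt=quat(x,-AX,[0,1,0]);hub=np.load("hub.npy");th=float(np.load("th.npy"))
while th<15.9:
    th+=.08;servo_line(V2W(x,arc_pt(hub,th)),qt,rate=.03)
    f=force_comp(x,current_force(),th);p=W2V(x,current_position())-hub;F=hub_frame(0,0)
    act=np.arctan2(-p@F[:,1],p@F[:,0])%(2*np.pi)+4*np.pi
    print(round(th,2),round(act,3),f)
    np.save("th.npy",th)
    if f[1]<-22 or np.linalg.norm(f)>45: print("STOP");break
print(current_clock(),current_finger_gap())
```

```text
14.52 14.5 [-2.4 -3.3  7.1]
14.6 14.575 [-4.  -2.8  7.2]
14.68 14.652 [-3.8 -3.1  6.7]
14.76 14.729 [-2.6 -3.6  7.4]
14.84 14.806 [-3.1 -2.2  7.5]
14.92 14.883 [-3.3 -2.3  8.3]
15.0 14.961 [-2.8 -3.5  8.1]
15.08 15.037 [-1.3 -2.8  7.8]
15.16 15.111 [-2.5 -4.   9.1]
15.24 15.161 [-3.1 -6.1 11.2]
15.32 15.206 [ -2.2 -10.3  14.6]
15.4 15.249 [ -1.9 -13.1  16.3]
15.48 15.292 [ -3.4 -16.5  20.7]
15.56 15.334 [ -3.  -20.1  22. ]
15.64 15.377 [ -3.3 -23.2  26.1]
STOP
38.225 0.0190698232547991
```

The jaw pressed on contact at about 15.1 rad, where 15.08 was expected, and I tightened to about 23 N at the handle. Release, retreat and verify.

Run:
```python
from h import *
from bench import *
x=np.load("x.npy");qt=quat(x,-AX,[0,1,0])
move_gripper(.05)
p=W2V(x,current_position());print(current_force())
servo_line(V2W(x,p+90*AX),qt,rate=.12)
servo_line(V2W(x,p+90*AX+[-60,0,160]),qt,rate=.3)
print(current_clock(),current_force())
im=[]
for n in("top","scene"):
    c=capture(n);np.savez(n+"5.npz",**c);im.append(c)
a=cv2.resize(im[0]["image"][105:305,140:400],(520,400),interpolation=cv2.INTER_CUBIC)
b=cv2.resize(im[1]["image"][195:280,230:360],None,fx=2.15,fy=2.15,interpolation=cv2.INTER_CUBIC)
o=np.zeros((600,800,3),np.uint8);d=cv2.resize(im[0]["image"][180:270,230:330],(400,360),interpolation=cv2.INTER_CUBIC)
o[:240,:400]=cv2.resize(b,(400,240));o[240:,:400]=d;o[:307,400:]=cv2.resize(a,(400,307))
o[307:,400:]=cv2.resize(cv2.imread("pics/top0.png")[105:305,140:400],(400,293));cv2.imwrite("pics/end.png",o)
x0=np.load("fit0.npy")
Ps=[]
for i,c in enumerate(im):
    P=cloud(c).reshape(-1,3)*1000;P=P[~np.isnan(P[:,0])];off=0 if i==0 else x0[7:10]
    V=(P+off-[x0[0],x0[1],0])@rz(x0[2]);k=(V[:,0]>-30)&(V[:,0]<125)&(abs(V[:,1])<95)&(V[:,2]>15)&(V[:,2]<70);Ps.append(P[k])
y,c=fit(Ps,np.r_[x0[:3],30,60,40,0,x0[7:10]]);print("fit",y.round(3))
# bystander change
for n in("top","scene"):
    for qy in("jar_blue","brush","spoon","sample_tile"): print(n,qy,[(d["conf"],np.round(d["xy"]).tolist()) for d in spot_in(n,qy)][:5])
print(current_clock())
```

```text
[-6.14059436  0.06366286  0.22782686]
40.5 [0.17914291 0.53097073 0.22306195]
fit [ 5.58713e+02  5.09040e+01 -1.41600e+00  2.84220e+01  6.36290e+01
  3.82560e+01 -2.00000e-03  2.23000e-01  1.17400e+00 -1.16600e+00]
top jar_blue []
top brush [(0.75, [160.0, 221.0]), (0.46, [252.0, 225.0]), (0.34, [377.0, 203.0])]
top spoon [(0.75, [186.0, 166.0])]
top sample_tile [(0.93, [376.0, 203.0])]
scene jar_blue [(0.6, [284.0, 279.0])]
scene brush [(0.98, [393.0, 237.0]), (0.57, [286.0, 227.0])]
scene spoon [(0.63, [386.0, 277.0])]
scene sample_tile [(0.78, [190.0, 258.0])]
41.0
```

View pics/end.png

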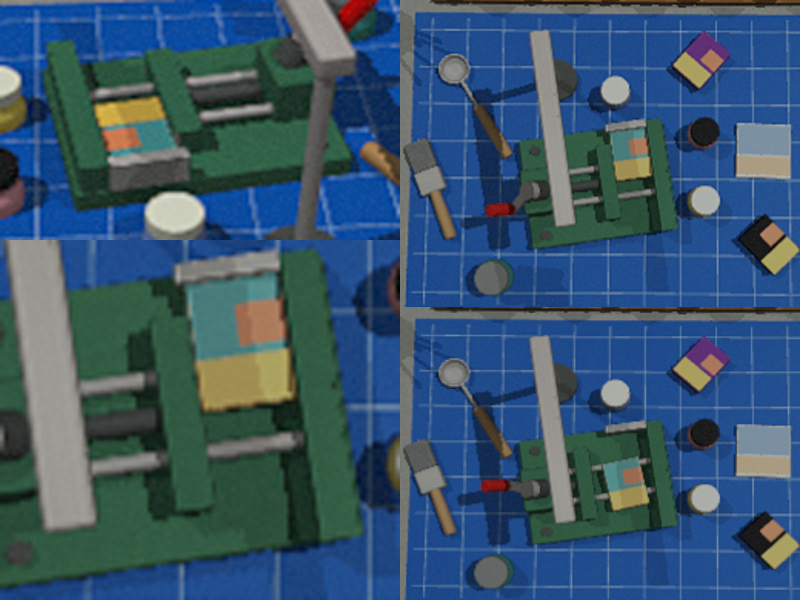

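The panel sits square in the corner, and the bystanders look unmoved against the first picture below. The fit's y (38.3) disagrees slightly with 40, so I'll take one straight-down look at the stop seam.

Run:
```python
from h import *
from bench import *
x=np.load("x.npy");q0=quat(x,[0,0,-1],[0,1,0])
p=W2V(x,current_position())
servo_line(V2W(x,p+[0,0,90]),rate=.3)
move_ptp(V2W(x,[60,80,400]),q0)
servo_line(V2W(x,[60,80,190]),q0,rate=.25,contact_N=8)
c=capture("wrist");np.savez("w6.npz",**c)
px=proj(c,V2W(x,np.array([[60,80,47],[30,80,47],[90,80,47],[60,40,47],[60,0,47.]])));print(px.round(),W2V(x,-c["R"].T@c["t"]))
u,v=px[[0,3]].mean(0).astype(int);u=np.clip(u,100,460);v=np.clip(v,75,345)
cv2.imwrite("pics/w6.png",cv2.resize(c["image"][v-75:v+75,u-100:u+100],(800,600),interpolation=cv2.INTER_CUBIC));print(u,v,current_clock(),current_force())
```

```text
[[281. 198.]
 [281. 164.]
 [281. 230.]
 [235. 198.]
 [190. 198.]] [ -9.7210819   79.21256535 354.55949043]
258 197 43.7667 [0.24452408 1.33562861 0.64995908]
```

View pics/w6.png

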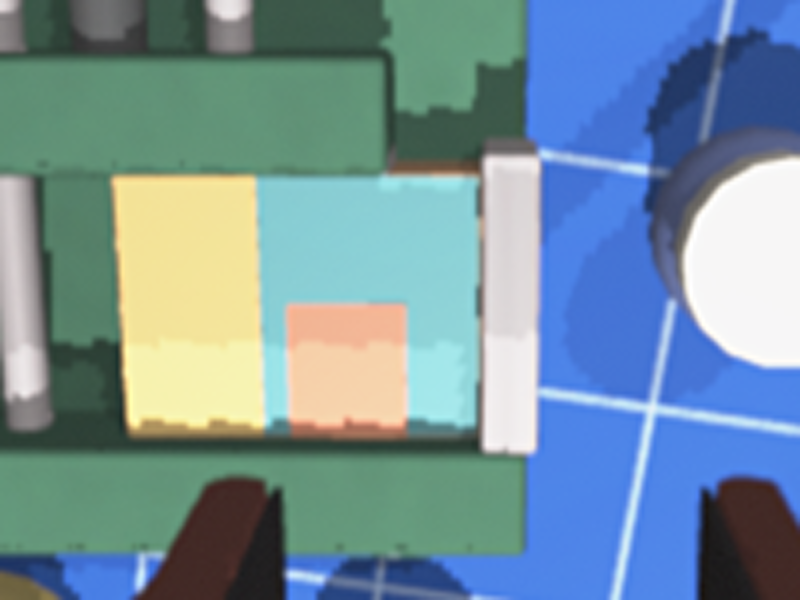

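The seam view shows the panel edge (column ~480) parallel to the stop, with only a hairline (≤ 0.6 mm) between them. The jaw is flush along the panel's side. The dark strip at the fixed jaw is its visible 10 mm face. Handing in.

Run:
```python
from bench import *
print(current_clock(),current_finger_gap(),current_qvel());close_job()
```

```text
43.7667 0.049924106186428466 [-0.0046539  -0.00762898 -0.0023898  -0.00082369 -0.00330714  0.00028999]
the job is handed in; nothing more can be done
```

The panel is clamped square in the corner and I handed the job in at 43.8 s, within the 72 s limit.

**What I did:** I gripped the panel by its ends, squared it and slid it to the fixed jaw. I then let go and pushed it along the bed to the end stop. The push stopped at the same place twice. Only after that did I turn the crank clockwise about 1.9 turns. The jaw met the panel at about 15.1 rad, where 15.08 was expected. I tightened until the handle took about 23 N, against about 3 N turning freely, then let go and backed away.

**Last checks:**
- **Panel:** a close view from above shows it square, with the jaw flat on its side. At the end stop there is at most a dark hairline of about 0.6 mm.
- **Bystanders:** the jars, brush, spoon and tile look unmoved compared with the first picture.
- **Robot:** the gripper is open and touching nothing.

**What disagreed:**
- **Final depth fit:** it put the panel centre at x = 63.6, y = 38.3 mm instead of 60, 40. I put this down to a shift in the fitted vise position (about 3 mm from the first fit) and 1–3 mm camera calibration error, and relied on the contact readings and the close view.
- **Jar check:** the network missed the blue jar in the top view, but found it in the scene view.

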